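# Load the cheese ripening boards into the latched rack bays

### The job

Put both loaded ripening boards away in the rack, each in the bay of its own width: press the bay's thumb pad down until the latch clicks open, then slide the board in along the bay's floor until it is fully home and the latch snaps back up behind it. Keep the cheeses lying on their boards, and do not shift the amber jar, the little green bottle and the big round cheese standing on the table.

Things in the scene. Friction and masses are not known exactly. Their poses are not given: they have to be found in the camera images.
- bay_wide: Light-wood rack bay, fixed, for the 66 mm board. Base 275 long x 87 wide x 16 mm thick; its top is the floor. Origin: middle of the mouth, at table height. x: level, the way a board slides in (away from the robot); y left; z up. Base spans x -120 (open apron level with the floor) to 155 mm. Walls and lips end 45 mm above the table.
- mouth_wide (a point): Middle of the bay's mouth, on its floor (x = 0, 16 mm above the table). Bay axes. Boards enter level along +x. Metal flares from x = 0 (83 mm clear) to 25, then side walls 71 mm apart. From x = 30 lips hang over both board edges, 3.5 mm above a board, 59 mm clear between them: a board cannot be put in from above, and cheeses must stay near its middle line.
- stop_wide (a point): Middle of the bay's back stop, on its floor, 145 mm beyond the mouth; bay axes. A fully home 140 mm board touches it, its tail then 5 mm inside the mouth. The latch can rise once the tail is past x = 1 mm.
- tooth_wide (a point): Top middle of the latch's steel tooth, at x = -12 to 0, y = -11 to 11 mm of the bay. Shut: 7 mm above the floor, its square face blocks the mouth. Open: under the floor. Anything over it lower than 7 mm above the floor keeps it from rising until taken away; push a board's tail (38 mm above the table at its top) higher than that.
- latch_wide (a joint): Over-centre rocker latch: 0 = shut, 0.194 rad = open. Starts shut. Pushing its thumb pad down (3 N at first, then less) past 0.15 rad makes it click over and stay open; push to the stop. A board sliding in trips it by a hidden cam in the floor (board front 117 to 128 mm past the mouth, 1 to 3 N); when the tail has passed the tooth it snaps shut behind the board.
- pad_wide (a point): Centre of the top of the latch's black thumb pad, 24 x 24 mm, outside the bay's left wall at x = 12, y = 62 mm of the bay. Its top is 42 mm above the table when shut, about 32 mm when fully open. At least 30 mm free to its left.
- bay_narrow: Light-wood rack bay, fixed, for the 46 mm board. Base 275 long x 67 wide x 16 mm thick; its top is the floor. Origin: middle of the mouth, at table height. x: level, the way a board slides in (away from the robot); y left; z up. Base spans x -120 (open apron level with the floor) to 155 mm. Walls and lips end 45 mm above the table.
- mouth_narrow (a point): Middle of the bay's mouth, on its floor (x = 0, 16 mm above the table). Bay axes. Boards enter level along +x. Metal flares from x = 0 (63 mm clear) to 25, then side walls 51 mm apart. From x = 30 lips hang over both board edges, 3.5 mm above a board, 39 mm clear between them: a board cannot be put in from above, and cheeses must stay near its middle line.
- stop_narrow (a point): Middle of the bay's back stop, on its floor, 145 mm beyond the mouth; bay axes. A fully home 140 mm board touches it, its tail then 5 mm inside the mouth. The latch can rise once the tail is past x = 1 mm.
- tooth_narrow (a point): Top middle of the latch's steel tooth, at x = -12 to 0, y = -11 to 11 mm of the bay. Shut: 7 mm above the floor, its square face blocks the mouth. Open: under the floor. Anything over it lower than 7 mm above the floor keeps it from rising until taken away; push a board's tail (38 mm above the table at its top) higher than that.
- latch_narrow (a joint): Over-centre rocker latch: 0 = shut, 0.194 rad = open. Starts shut. Pushing its thumb pad down (3 N at first, then less) past 0.15 rad makes it click over and stay open; push to the stop. A board sliding in trips it by a hidden cam in the floor (board front 117 to 128 mm past the mouth, 1 to 3 N); when the tail has passed the tooth it snaps shut behind the board.
- pad_narrow (a point): Centre of the top of the latch's black thumb pad, 24 x 24 mm, outside the bay's left wall at x = 12, y = 52 mm of the bay. Its top is 42 mm above the table when shut, about 32 mm when fully open. At least 30 mm free to its left.
- board_wide_mid (a point): Centre (half-way up) of the loose 66 mm wide wooden ripening board, 140 long (x) x 66 (y) x 22 mm thick, plain and flat; both ends are alike. Carries the two round cheeses in a row along its length. Board and cheese together under 0.3 kg.
- board_narrow_mid (a point): Centre (half-way up) of the loose 46 mm wide wooden ripening board, 140 long (x) x 46 (y) x 22 mm thick, plain and flat; both ends are alike. Carries the bar-shaped cheese. Board and cheese together under 0.3 kg.
- puck_a_mid (a point): Centre of a loose round cheese, 46 mm across, 30 mm high, lying on the wide board about 34 mm from its middle.
- puck_b_mid (a point): Centre of the other loose round cheese, 46 mm across, 30 mm high, lying on the wide board on the other side of its middle.
- loaf_mid (a point): Centre of a loose bar of pale cheese, 80 x 28 x 30 mm high, lying along the middle of the narrow board.
- jar: Bystander: amber jar, 52 mm across, 75 mm high; origin under its foot.
- vial: Bystander: small green bottle, 32 mm across, 80 mm high; origin under its foot. Stands between the two bays, beside their aprons.
- tomme: Bystander: round cheese 116 mm across, 50 mm high, lying on the table; origin under its middle.
There are look-alikes about, which are no part of the job. Leave any blue or purple look-alike of the part that bears board_narrow_mid alone.

How it is judged:
By the outcome, as a careful person would: the job done as asked, in the order asked, and still so for the second after the job is handed in, with the robot touching nothing.
It also fails if it takes over 72 s, if anything falls off the work surface, if the arm or the gripper's body presses on something with over 40 N, if the wrist force passes 120 N, or if a joint passes its speed limit or range.

### The arm

A 6-joint arm with a two-finger parallel gripper is mounted at the origin on the work surface. World frame = base frame: x ahead of the robot, y to its left, z up, the work surface at z = 0. Lengths are in m, angles in rad, forces in N, time in s.
With the tool pointing down it reaches from about 0.375 to 0.825 m from the base axis. Payload 5.5 kg.
Tool frame: the origin (TCP) lies at the centre of the arm's flange, where the gripper is bolted on; the fingertips stand 173 mm ahead of it and the grasp point (between the pads) lies 155 mm ahead of it; z points along the fingers, y is the line along which they close (so a half turn about z gives the same grasp; the last joint's range is limited). The gripper opens to 85 mm and grips with 20 to 120 N. Pads are 22 mm wide; open, the fingers measure 114 mm over their backs; the gripper's body (76 mm by 85 mm) begins 54 mm behind the grasp point. The pads swing forward as they close: fully open they stand 13 mm farther back than shut.
Start: joints at [-1.279, 0.314, -0.047, 1.21, 0, 1.571], TCP at [0.173, -0.575, 0.405] pointing down, gripper open.
Joint ranges: [-2.67, 2.67], [-0.69, 1.73], [-1.03, 1.25], [-2.08, 2.16], [-1.42, 1.45], [-3.14, 3.14]. Speed limits (rad/s): [2.39, 2.39, 3.01, 3.14, 3.14, 3.14].

### API

Orientations are given as [roll, pitch, yaw] about the fixed x, y, z axes, in that order (R = Rz(yaw) Ry(pitch) Rx(roll)).
In Python, from rig import robot, vision gives the robot as it stands.
- The arm moves only by the tool carry_out, never from a script. Its argument "commands" is a list of rows, each a list of 2 entries, a list of its own where there are three numbers: the shift along the tool's x, y, z in units of 30 mm (1.0 is 30 mm), then the turn about the tool's z in rad. A call has exactly 5 rows; each row shifts and turns the commanded pose from where the row before left it, along the tool's axes as they then stand; what a row does not reach is not made up. A row lasts 1/8 s, in which the tool goes at most 62.5 mm and 10.7 degrees, less where a joint would pass 70% of its speed; a pose out of reach is approached as far as the arm can. A call is refused whole if a number of a shift passes 1 or a number of a turn 0.188, either way. A call with a gripper value outside its range is refused whole. "jaw" is the closure in counts, from 0 (fully open) to 255 (shut), set as the call begins (left out, the last holds). The fingers move at their own pace and stop on an object; "grip_force" is the grip in N (left out, the last holds). Time passes only in rows, so rows that do not move let the fingers close, or fill a call up. It gives the time, the measured TCP pose, the force, the opening and the grip force at its end, in the units of the state.
- robot.read_state(): the state, without advancing time (a new reading comes with each control period).
- vision.get_image(name): name is "side" or "top"; returns the picture (420x560x3 uint8, red, green, blue); there is no depth.
- vision.calibration(name): a dict with "vfov" (degrees; the focal length in pixels is half the picture's height over the tangent of half this angle, whatever the lens; pixels are square), "cx", "cy" (the principal point, pixels), "R" (3x3) and "t" (3): a world point X has camera coordinates R X + t. Camera axes: x right, y down, z forward; pixel columns grow to the right and rows downward; lengths in m; the calibration is good to about 2 mm. A picture is of the moment at which its call begins. calibration takes no time and is no camera call.
- robot.sign_off(): hands the job in; it is judged then, once.
The state is a dict: "t": time; "joint_positions": joint angles; "qvel": joint speeds; "joint_efforts": joint torques, N m; "tcp_pos": TCP position; "orientation": TCP orientation; "wrist_force": force on the tool from outside, world axes, zero at the start; "moment": the same for the moment, N m; "gripper_width": finger opening in m; "finger_force": force on a finger pad.
Only numpy, scipy, OpenCV 4.12 (cv2) and the standard library are available. Lean on these libraries where they do the work, as an engineer would, in place of code of your own. Each camera call takes 0.05 s, during which the arm holds its last target. There are 200 camera calls.

## Working session

There is one attempt and no reset: what is moved stays moved. The work goes in short steps, Python scripts to look and compute and a tool call to move; the robot and the scene stay as the last step left them, time stands still between calls to the robot, and variables do not carry over. Pictures are saved under pics/ and viewed, at most 10 in all, crops included, and the job is handed in when it is done.

Besides the shell and the picture viewer there is one more tool, called after "Call:" by a JSON object that holds its "api" and its "payload". carry_out: Moves the arm, as the interface text tells. Its arguments: {"type":"object","properties":{"commands":{"type":"array"},"jaw":{"type":"number"},"grip_force":{"type":"number"}},"required":["commands"]}

```bash
mkdir -p pics; ls; python3 - <<'E'
from rig import robot, vision
import cv2
for n in("side","top"):
    im=vision.get_image(n); cv2.imwrite(f"pics/{n}0.png",cv2.resize(im[:,:,::-1],(800,600),interpolation=cv2.INTER_CUBIC))
    cv2.imwrite(f"pics/{n}_raw0.png",im[:,:,::-1])
    print(n,vision.calibration(n))
print(robot.read_state())
E
```

```text
pics
side {'vfov': 46.71894068593324, 'cx': 273.2031222438876, 'cy': 211.59739075865272, 'R': array([[ 0.98719518, -0.15910484,  0.01145982],
       [-0.07283262, -0.51348641, -0.85500124],
       [ 0.14191929,  0.84321845, -0.51849933]]), 't': array([-0.48981732,  0.09770457,  1.20741024])}
top {'vfov': 48.21767389042868, 'cx': 280.30750859586476, 'cy': 198.39312123382976, 'R': array([[-0.02849382, -0.99948427,  0.0148086 ],
       [-0.99551548,  0.02703754, -0.09065261],
       [ 0.09020547, -0.01732523, -0.99577247]]), 't': array([0.045699  , 0.49856872, 1.43549071])}
{'t': 0.1, 'joint_positions': array([-1.27902941e+00,  3.14175688e-01, -4.79460631e-02,  1.21021260e+00,
        7.09389862e-06,  1.57081534e+00]), 'qvel': array([ 9.98888216e-04, -1.09850604e-03,  6.47188374e-04, -8.49671589e-04,
       -9.82379465e-04, -3.69496160e-05]), 'joint_efforts': array([-3.16835039e-04, -5.40766597e+01,  3.40541017e+01,  1.12039075e-02,
       -2.17542942e-05,  5.49492228e-06]), 'tcp_pos': array([ 0.17251812, -0.57440919,  0.40392284]), 'orientation': array([-3.14005463e+00, -7.06464113e-06,  2.91747892e-01]), 'wrist_force': array([ 0.09067633,  0.38262595, -0.02760283]), 'moment': array([-0.00157802,  0.00955566,  0.02211678]), 'finger_force': 0.0, 'gripper_width': 0.08530337819396801}
```

View pics/top0.png

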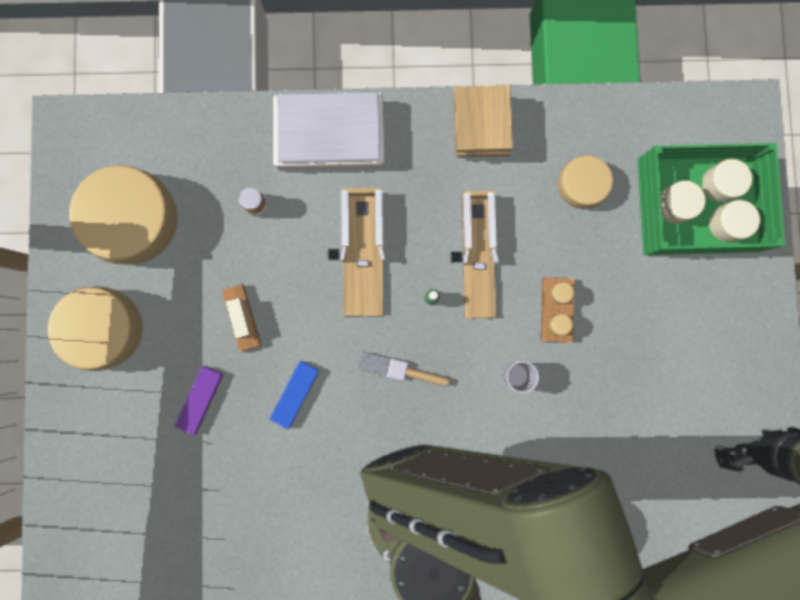

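View pics/side0.png

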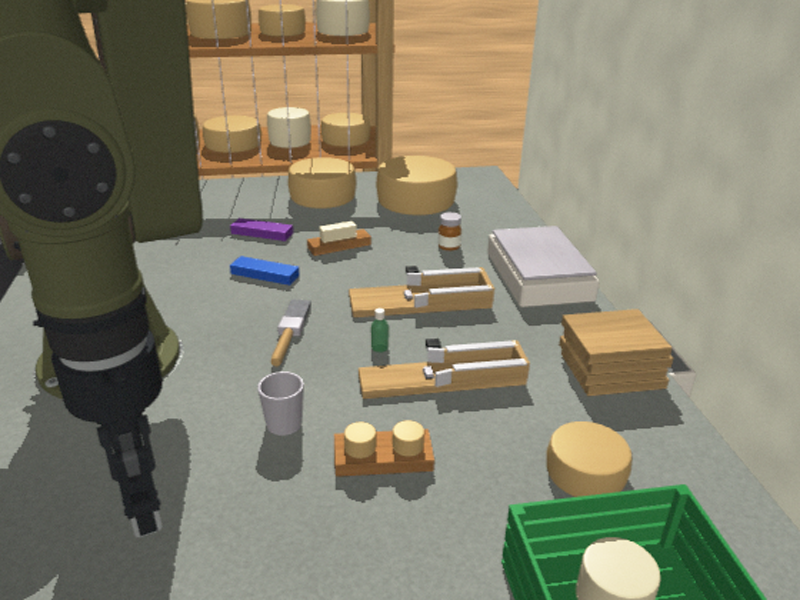

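The top view shows the wide bay at about (362,255), the narrow bay at (480,255), the narrow board with its loaf at (241,318), and the wide board at (559,310). The vial is at (432,296). Next I'll take enlarged crops to measure from.

```bash
python3 - <<'E'
import cv2
a=cv2.imread("pics/top_raw0.png")[125:255,145:410]; cv2.imwrite("pics/topc.png",cv2.resize(a,None,fx=3,fy=3,interpolation=cv2.INTER_CUBIC))
a=cv2.imread("pics/side_raw0.png")[145:340,205:375]; cv2.imwrite("pics/sidec.png",cv2.resize(a,None,fx=3,fy=3,interpolation=cv2.INTER_CUBIC))
E
```

```text
(no output)
```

View pics/topc.png

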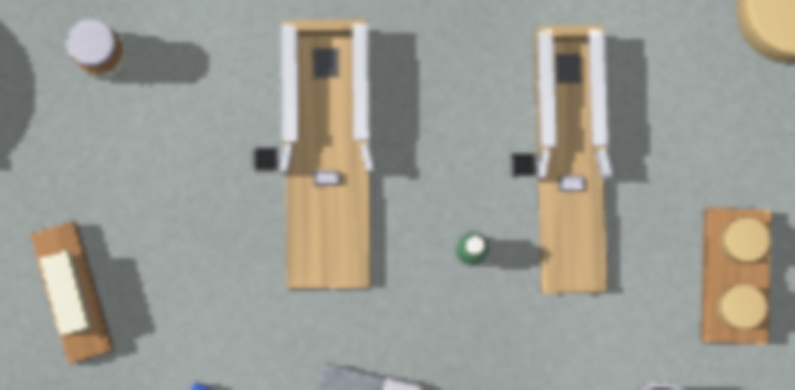

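View pics/sidec.png

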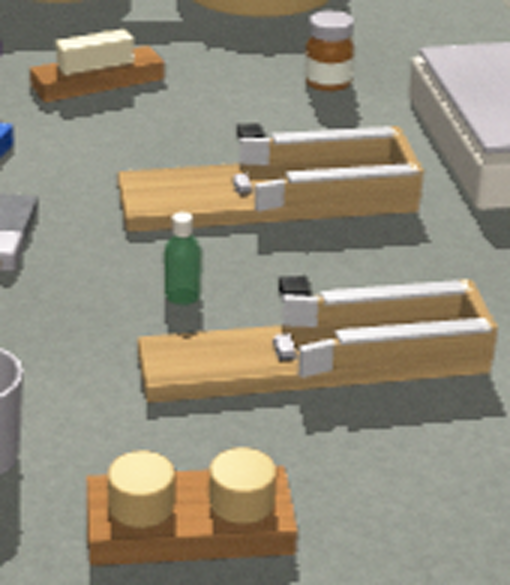

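The top crop gives the wide bay apron corners at (288,289) and (369,288), its pad at (266,159) and its tooth at (328,178). The narrow bay apron corners are (543,293) and (606,291), with its pad at (523,164). The board corners are also readable in both crops.

```bash
cat > h.py <<'E'
import numpy as np
from rig import robot, vision
C={n:vision.calibration(n) for n in("side","top")}
OFF={"top":(145,125),"side":(205,145)}
def ray(n,uv,crop=True):
    c=C[n]; uv=np.array(uv,float)
    if crop: uv=(uv+.5)/3-.5+OFF[n]
    f=210/np.tan(np.radians(c["vfov"]/2)); R=c["R"]
    d=R.T@np.array([(uv[0]-c["cx"])/f,(uv[1]-c["cy"])/f,1]); return -R.T@c["t"],d
def plane(n,uv,z,crop=True):
    o,d=ray(n,uv,crop); return o+d*(z-o[2])/d[2]
def tri(a,b,crop=True):
    o1,d1=ray("top",a,crop);o2,d2=ray("side",b,crop)
    s=np.linalg.lstsq(np.c_[d1,-d2],o2-o1,rcond=None)[0]
    p,q=o1+s[0]*d1,o2+s[1]*d2; return (p+q)/2,np.linalg.norm(p-q)
E
python3 - <<'E'
from h import *
np.set_printoptions(precision=4,suppress=True)
for n,a,b in [("padW",(266,159),(250,130)),("toothW",(328,178),(242,184)),("padN",(523,164),(294,286)),("toothN",(572,184),(285,346)),
 ("aprWL",(288,289),(121,172)),("aprWR",(369,288),(128,217)),("aprNL",(543,293),(140,340)),("aprNR",(606,291),(147,386)),
 ("puckfar",(747,241),(242,469)),("pucknear",(744,306),(141,471)),("vial",(475,245),(182,220)),("loaf",(64,291),(96,44)),
 ("bWnl",(702,341),(89,475)),("bWnr",(768,343),(90,540)),("bWfr",(771,210),(294,530)),("bWfl",(706,208),(288,468)),("bNnl",(73,362),(31,70)),("bNfr",(74,223),(163,65))]:
    print(n,*tri(a,b))
for nm,z,L in [("apW",.016,[(288,289),(369,288)]),("backW",.045,[(284,23),(368,20)]),("apN",.016,[(543,293),(606,291)]),("backN",.045,[(538,28),(603,27)]),
 ("bW",.022,[(706,208),(771,210),(768,343),(702,341)]),("bN",.022,[(33,233),(74,223),(112,351),(73,362)])]:
    P=np.array([plane("top",p,z) for p in L]); print(nm,P[:,:2].tolist(),P.mean(0)); 
    if len(P)==4: print(np.linalg.norm(P-np.roll(P,-1,0),axis=1), [np.degrees(np.arctan2(*(P[i]-P[j])[[1,0]])) for i,j in((0,3),(1,2))])
E
```

```text
padW [0.5666 0.1746 0.0413] 0.0016058656460742856
toothW [0.548  0.1125 0.0184] 0.001392798763354941
padN [ 0.5542 -0.089   0.0391] 0.0005479904219878008
toothN [ 0.5355 -0.1415  0.0191] 0.0026071196795405937
aprWL [0.4362 0.1565 0.0151] 0.0061109142133165695
aprWR [0.4341 0.0727 0.0162] 0.00458824049788383
aprNL [ 0.4236 -0.1078  0.0121] 0.0035223100030393425
aprNR [ 0.4224 -0.1727  0.0166] 0.0009633647394463096
puckfar [ 0.4687 -0.3132  0.0508] 0.0025203514903909333
pucknear [ 0.4019 -0.3064  0.0519] 0.0007426094187447156
vial [ 0.4695 -0.0344  0.0763] 0.0008770064446806643
loaf [0.4369 0.3807 0.0453] 0.0015930345224781355
bWnl [ 0.3686 -0.2694  0.0198] 0.0023028261332223633
bWnr [ 0.3639 -0.3366  0.0235] 0.0008891910163783726
bWfr [ 0.5004 -0.3469  0.0229] 0.0011913351401546888
bWfl [ 0.5076 -0.2808  0.018 ] 0.004457952517268186
bNnl [0.3656 0.3776 0.0206] 0.0023843358194667766
bNfr [0.5086 0.3762 0.0178] 0.002085450249828212
apW [[0.4331578490776286, 0.1566615965955071], [0.4318588133535664, 0.07292284430826106]] [0.4325 0.1148 0.016 ]
backW [[0.7061582992307165, 0.15308130676525
[... 199 characters left out ...]
.6943408765016034, -0.10896622267805653], [0.6937034859602509, -0.1763259520812183]] [ 0.694  -0.1426  0.045 ]
bW [[0.5049867307067221, -0.2795206812476866], [0.5010646140402346, -0.3472496794775957], [0.36343017533459254, -0.33697117129617155], [0.36742432578643536, -0.2687959803691287]] [ 0.4342 -0.3081  0.022 ]
[0.0678 0.138  0.0683 0.138 ] [np.float64(-4.457901503403628), np.float64(-4.270907676734817)]
bN [[0.4979103761105725, 0.4175197153902044], [0.5071179247137569, 0.37533901135598335], [0.37444961930267995, 0.3375145877511565], [0.36437876032262, 0.37737677197835057]] [0.436  0.3769 0.022 ]
[0.0432 0.138  0.0411 0.1394] [np.float64(16.73209222167839), np.float64(15.913126428960007)]
```

Call:
{"api": "carry_out", "payload": {"commands": [[[0,0,0.5],0.146],[[0,0,0.5],0.146],[[0.78,-1,0.2],0],[[0.78,-1,0.2],0],[[0.78,-1,0.2],0]], "jaw": 255, "grip_force": 60}}

```text
t: 0.72
tcp_pos: [0.2432, -0.4836, 0.356]
orientation: [-3.141, 0.0, -0.001]
wrist_force: [0.2, -0.8, 0.3]
gripper_width: -0.0001
finger_force: 0.0
```

Call:
{"api": "carry_out", "payload": {"commands": [[[0.78,-1,0.2],0],[[0.78,-1,0.2],0],[[0.78,-1,0.2],0],[[0.78,-1,0.2],0],[[0.78,-1,0.2],0]]}}

```text
t: 1.35
tcp_pos: [0.3603, -0.3335, 0.3262]
orientation: [-3.141, 0.0, -0.0]
wrist_force: [0.8, -0.8, 0.3]
gripper_width: 0.0
finger_force: 0.0
```

Call:
{"api": "carry_out", "payload": {"commands": [[[0.78,-1,0.2],0],[[0.78,-1,0.2],0],[[0.78,-1,0.2],0],[[0.78,-1,0.2],0],[[0.78,-1,0.2],0]]}}

```text
t: 1.98
tcp_pos: [0.4774, -0.1835, 0.2962]
orientation: [-3.141, 0.0, -0.0]
wrist_force: [-0.8, -0.1, -0.1]
gripper_width: 0.0002
finger_force: 0.0
```

Call:
{"api": "carry_out", "payload": {"commands": [[[0.64,-0.805,0.3],0],[[0.64,-0.805,0.3],0],[[0.64,-0.805,0.3],0],[[0.64,-0.805,0.3],0],[[0,0,0.8],0]]}}

```text
t: 2.6
tcp_pos: [0.5555, -0.0866, 0.2369]
orientation: [-3.142, -0.003, 0.002]
wrist_force: [-0.3, -0.2, -0.3]
gripper_width: -0.0002
finger_force: 0.0
```

Call:
{"api": "carry_out", "payload": {"commands": [[[0,0,0.5],0],[[0,0,0.3],0],[[0,0,0.2],0],[[0,0,0.1],0],[[0,0,0],0]]}}

```text
t: 3.22
tcp_pos: [0.5534, -0.0884, 0.2058]
orientation: [-3.142, -0.0, -0.001]
wrist_force: [-8.3, 1.9, 18.3]
gripper_width: -0.0
finger_force: 9.1
```

Call:
{"api": "carry_out", "payload": {"commands": [[[0,0,-1],0],[[0,0,-1],0],[[0,-0.95,-0.2],0],[[0,-0.95,0],0],[[0,-0.95,0],0]]}}

```text
t: 3.85
tcp_pos: [0.5542, -0.0022, 0.2706]
orientation: [-3.142, -0.002, -0.001]
wrist_force: [0.4, -0.0, -1.0]
gripper_width: -0.0002
finger_force: 0.0
```

Call:
{"api": "carry_out", "payload": {"commands": [[[0.08,-1,0],0],[[0.1,-1,0],0],[[0.1,-1,0],0],[[0.1,-1,0],0],[[0,-1,0],0]]}}

```text
t: 4.47
tcp_pos: [0.5645, 0.0704, 0.273]
orientation: [-3.081, 0.001, 0.109]
wrist_force: [0.5, -0.5, -0.8]
gripper_width: -0.0001
finger_force: 0.0
```

Call:
{"api": "carry_out", "payload": {"commands": [[[0,-0.9,0.2],0],[[0,0,0.5],0],[[0,0,0.4],0],[[0,0,0],0],[[0,0,0],0]]}}

```text
t: 5.1
tcp_pos: [0.5632, 0.0833, 0.2414]
orientation: [-3.07, 0.001, 0.128]
wrist_force: [0.5, -0.3, 0.2]
gripper_width: 0.0
finger_force: 0.0
```

```bash
python3 - <<'E'
from h import *
import cv2
a=vision.get_image("side")[145:340,205:375,::-1]; cv2.imwrite("pics/s1.png",cv2.resize(a,None,fx=3,fy=3,interpolation=cv2.INTER_CUBIC))
E
```

```text
(no output)
```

View pics/s1.png

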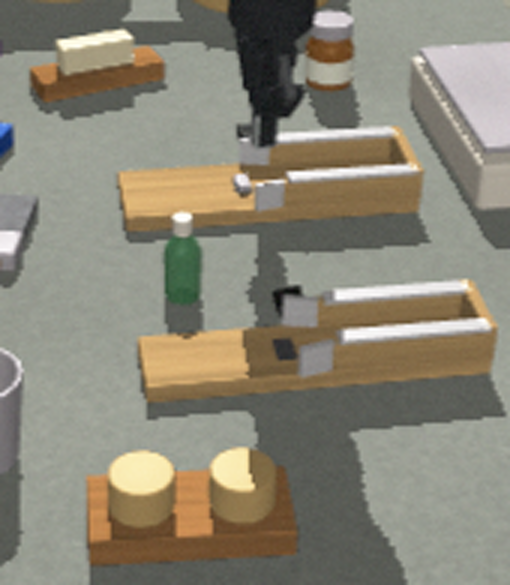

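The narrow tooth has dropped and its latch is open. The arm stopped short near y=0.08, so I'll check the joints.

```bash
python3 - <<'E'
from h import *
s=robot.read_state(); print(np.round(s["joint_positions"],3),s["orientation"],s["tcp_pos"])
E
```

```text
[ 0.127  0.374 -0.356  0.841  0.071  3.141] [-3.07031616e+00  4.01595185e-04  1.28221940e-01] [0.56333892 0.08336833 0.24172068]
```

q6 = q1 + π − yaw, so it has hit its limit. I'll make a half turn to yaw ≈ π, which puts the last joint near mid-range.

Call:
{"api": "carry_out", "payload": {"commands": [[[0,0,-0.5],-0.187],[[0,0,0],-0.187],[[0,0,0],-0.187],[[0,0,0],-0.187],[[0,0,0],-0.187]]}}

```text
t: 5.78
tcp_pos: [0.5636, 0.0824, 0.2571]
orientation: [-3.1, -0.058, 1.068]
wrist_force: [-0.0, -0.4, 0.2]
gripper_width: -0.0
finger_force: 0.0
```

Call:
{"api": "carry_out", "payload": {"commands": [[[0,0,0],-0.187],[[0,0,0],-0.187],[[0,0,0],-0.187],[[0,0,0],-0.187],[[0,0,0],-0.187]]}}

```text
t: 6.4
tcp_pos: [0.5636, 0.0824, 0.2571]
orientation: [3.12, -0.068, 2.005]
wrist_force: [1.0, 0.3, -1.3]
gripper_width: 0.0001
finger_force: 0.0
```

Call:
{"api": "carry_out", "payload": {"commands": [[[0,0,0],-0.187],[[0,0,0],-0.187],[[0,0,0],-0.187],[[0,0,0],-0.187],[[0,0,0],-0.187]]}}

```text
t: 7.02
tcp_pos: [0.5636, 0.0824, 0.2571]
orientation: [3.074, -0.023, 2.94]
wrist_force: [-0.3, -0.9, 0.2]
gripper_width: 0.0001
finger_force: 0.0
```

Call:
{"api": "carry_out", "payload": {"commands": [[[0,0,-0.5],-0.187],[[0,0,0],-0.187],[[0,0,0],-0.187],[[0,0,0],-0.187],[[0,0,0],-0.187]]}}

```text
t: 7.65
tcp_pos: [0.5637, 0.0814, 0.2721]
orientation: [3.083, 0.041, -2.41]
wrist_force: [0.0, -0.3, -0.6]
gripper_width: 0.0002
finger_force: 0.0
```

Call:
{"api": "carry_out", "payload": {"commands": [[[0,0,0],-0.187],[[0,0,0],-0.187],[[0,0,0],-0.187],[[0,0,0],-0.187],[[0,0,0],-0.187]]}}

```text
t: 8.28
tcp_pos: [0.5637, 0.0814, 0.2721]
orientation: [3.14, 0.071, -1.474]
wrist_force: [0.5, 0.2, -0.2]
gripper_width: -0.0003
finger_force: 0.0
```

Call:
{"api": "carry_out", "payload": {"commands": [[[0,0,0],-0.187],[[0,0,0],-0.187],[[0,0,0],-0.187],[[0,0,0],-0.187],[[0,0,0],-0.187]]}}

```text
t: 8.9
tcp_pos: [0.5637, 0.0814, 0.2721]
orientation: [-3.085, 0.044, -0.537]
wrist_force: [-0.4, 0.1, -0.0]
gripper_width: -0.0001
finger_force: 0.0
```

Call:
{"api": "carry_out", "payload": {"commands": [[[0,0,0],-0.187],[[0,0,0],-0.187],[[0,0,0],-0.187],[[0,0,0],-0.187],[[0,0,0],0]]}}

```text
t: 9.52
tcp_pos: [0.5591, 0.1058, 0.2722]
orientation: [-3.088, -0.005, 0.171]
wrist_force: [1.0, 0.2, 0.8]
gripper_width: -0.0
finger_force: 0.0
```

```bash
python3 - <<'E'
from h import *
s=robot.read_state(); print(np.round(s["joint_positions"],3),s["orientation"],s["tcp_pos"])
E
```

```text
[ 0.172  0.34  -0.326  0.899  0.053 -3.14 ] [-3.08840118 -0.00536638  0.17125662] [0.55909967 0.10583494 0.27221078]
```

Call:
{"api": "carry_out", "payload": {"commands": [[[0,1,0],0],[[0,1,0],0],[[0,1,0],0],[[0,0,0],0],[[0,0,0],0]]}}

```text
t: 10.15
tcp_pos: [0.566, 0.0624, 0.2681]
orientation: [-3.124, -0.004, 0.104]
wrist_force: [-0.2, -0.1, -0.2]
gripper_width: 0.0002
finger_force: 0.0
```

Call:
{"api": "carry_out", "payload": {"commands": [[[0,1,0],0],[[0,0.5,0],0],[[0,0,0],0],[[0,0,0],0],[[0,0,0],0]]}}

```text
t: 10.78
tcp_pos: [0.5684, 0.0416, 0.2676]
orientation: [3.141, -0.004, 0.072]
wrist_force: [-0.1, -0.7, 0.7]
gripper_width: 0.0
finger_force: 0.0
```

Call:
{"api": "carry_out", "payload": {"commands": [[[0,0,0],0.18],[[0,0,0],0.18],[[0,0,0],0.18],[[0,0,0],0.18],[[0,0,0],0.18]]}}

```text
t: 11.4
tcp_pos: [0.5684, 0.0416, 0.2675]
orientation: [-3.139, -0.003, -0.834]
wrist_force: [-1.1, -0.4, 0.3]
gripper_width: -0.0002
finger_force: 0.0
```

Call:
{"api": "carry_out", "payload": {"commands": [[[0,0,0],0.18],[[0,0,0],0.18],[[0,0,0],0.18],[[0,0,0],0.18],[[0,0,0],0.18]]}}

```text
t: 12.02
tcp_pos: [0.5685, 0.0416, 0.2676]
orientation: [-3.138, 0.001, -1.734]
wrist_force: [0.4, -0.3, -0.1]
gripper_width: 0.0001
finger_force: 0.0
```

Call:
{"api": "carry_out", "payload": {"commands": [[[0,0,0],0.18],[[0,0,0],0.18],[[0,0,0],0.18],[[0,0,0],0.18],[[0,0,0],0.18]]}}

```text
t: 12.65
tcp_pos: [0.5684, 0.0416, 0.2676]
orientation: [-3.14, 0.003, -2.634]
wrist_force: [0.4, 1.0, -0.1]
gripper_width: 0.0
finger_force: 0.0
```

Call:
{"api": "carry_out", "payload": {"commands": [[[0,0,0],0.18],[[0,0,0],0.18],[[0,0,0],0.17],[[0.05,0.9,0],0],[[0.05,0.9,0],0]]}}

```text
t: 13.28
tcp_pos: [0.5664, 0.096, 0.2676]
orientation: [-3.142, 0.004, 3.124]
wrist_force: [0.1, 0.3, -0.8]
gripper_width: 0.0002
finger_force: 0.0
```

Call:
{"api": "carry_out", "payload": {"commands": [[[0,0.9,0.4],0],[[0,0.9,0.5],0],[[0,0.86,0.5],0],[[0,0,0],0],[[0,0,0],0]]}}

```text
t: 13.9
tcp_pos: [0.5678, 0.175, 0.2257]
orientation: [-3.141, 0.004, 3.125]
wrist_force: [-0.0, 0.9, 0.1]
gripper_width: -0.0002
finger_force: 0.0
```

Call:
{"api": "carry_out", "payload": {"commands": [[[0.05,0,0.3],0],[[0,0,0.2],0],[[0,0,0.15],0],[[0,0,0.13],0],[[0,0,0],0]]}}

```text
t: 14.52
tcp_pos: [0.5663, 0.1749, 0.2054]
orientation: [-3.141, 0.005, 3.125]
wrist_force: [-11.9, -3.7, 31.0]
gripper_width: -0.0
finger_force: 15.3
```

Call:
{"api": "carry_out", "payload": {"commands": [[[0,0,-1],0],[[0,0,-1],0],[[0.84,0.89,-1],0],[[0.84,0.89,0],0],[[0.84,0.89,0],0]], "jaw": 0}}

```text
t: 15.15
tcp_pos: [0.4916, 0.2571, 0.2923]
orientation: [3.141, 0.005, 3.124]
wrist_force: [-0.0, 0.2, 0.5]
gripper_width: 0.0857
finger_force: 0.0
```

Call:
{"api": "carry_out", "payload": {"commands": [[[0.84,0.89,0],0],[[0.84,0.89,0],0],[[0.84,0.89,0],0],[[0.84,0.89,0],-0.15],[[0,0,0],-0.15]]}}

```text
t: 15.78
tcp_pos: [0.3916, 0.3665, 0.2912]
orientation: [-3.141, 0.004, -2.85]
wrist_force: [0.0, -0.6, -0.5]
gripper_width: 0.0854
finger_force: 0.0
```

```bash
python3 - <<'E'
from h import *
import cv2
s=robot.read_state(); print(np.round(s["joint_positions"],3),s["orientation"],s["tcp_pos"],s["gripper_width"])
a=vision.get_image("top")[125:255,145:410,::-1]; b=vision.get_image("side")[125:250,200:365,::-1]
f=lambda q:cv2.resize(q,None,fx=3,fy=3,interpolation=cv2.INTER_CUBIC)
b=vision.get_image("side")[140:205,205:470,::-1]
cv2.imwrite("pics/m2.png",np.vstack([f(a),f(b)]))
print(plane("top",(64,291),.052))
E
```

```text
[ 0.753  0.267 -0.379  0.921 -0.003  0.462] [-3.14069479  0.00387887 -2.85024315] [0.39156911 0.3664921  0.29123366] 0.08537156337893136
[0.43581417 0.37927674 0.052     ]
```

View pics/m2.png

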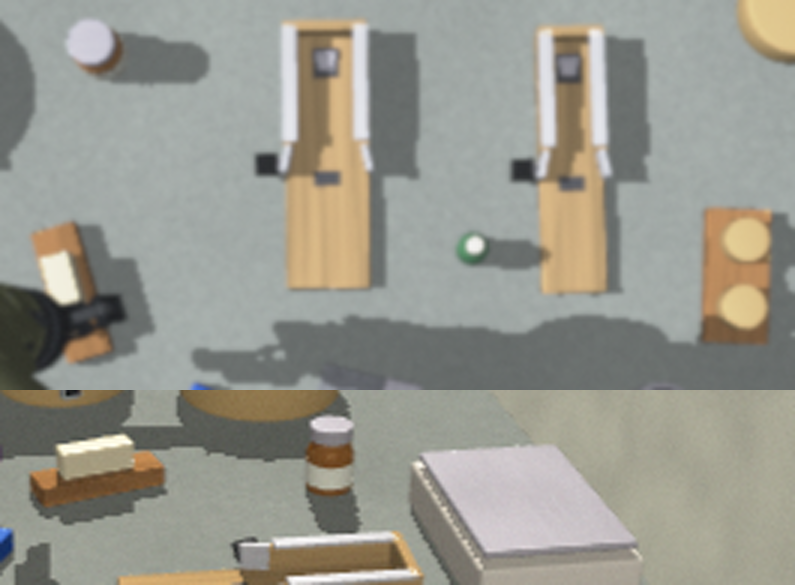

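Both teeth are down, so both latches are open, and the gripper is over the tail of the narrow board. I'll descend and grip.

Call:
{"api": "carry_out", "payload": {"commands": [[[0,-0.05,1],0],[[0,0,1],0],[[0,0,1],0],[[0,0,0.7],0],[[0,0,0.34],0]]}}

```text
t: 16.55
tcp_pos: [0.3938, 0.3627, 0.169]
orientation: [-3.139, 0.002, -2.862]
wrist_force: [-0.1, 0.1, 0.3]
gripper_width: 0.0855
finger_force: 0.0
```

Call:
{"api": "carry_out", "payload": {"commands": [[[0,0,0],0],[[0,0,0],0],[[0,0,0],0],[[0,0,0],0],[[0,0,0],0]], "jaw": 255, "grip_force": 80}}

```text
t: 17.18
tcp_pos: [0.3944, 0.3643, 0.1717]
orientation: [3.141, 0.006, -2.858]
wrist_force: [0.6, 0.2, 5.5]
gripper_width: 0.0449
finger_force: 82.1
```

Call:
{"api": "carry_out", "payload": {"commands": [[[0,0,-0.1],0],[[0,0,-0.3],0],[[0,0,-0.5],0],[[0,0,-0.6],0],[[0,0,0],0]]}}

```text
t: 17.8
tcp_pos: [0.3944, 0.3643, 0.2173]
orientation: [3.141, 0.007, -2.858]
wrist_force: [-0.1, 1.4, -1.6]
gripper_width: 0.0442
finger_force: 81.4
```

```bash
python3 - <<'E'
from h import *
import cv2
f=lambda q:cv2.resize(q,None,fx=4,fy=4,interpolation=cv2.INTER_CUBIC)
cv2.imwrite("pics/lift.png",f(vision.get_image("side")[130:230,190:320,::-1]))
E
```

```text
(no output)
```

View pics/lift.png

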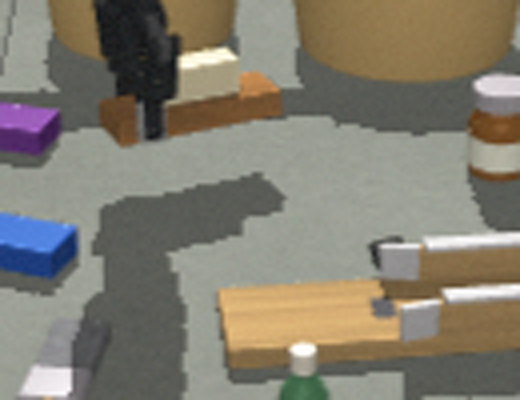

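The narrow board is held level with the loaf in place. I'll carry it high to the narrow bay.

Call:
{"api": "carry_out", "payload": {"commands": [[[0,0,-0.9],0.1],[[0,0,-0.9],0.1],[[0,0,-0.4],0.093],[[0,-0.4,0],0],[[0,-0.8,0],0]]}}

```text
t: 18.48
tcp_pos: [0.3925, 0.3264, 0.2801]
orientation: [-3.14, 0.003, 3.135]
wrist_force: [0.1, -1.2, -1.5]
gripper_width: 0.0447
finger_force: 81.7
```

Call:
{"api": "carry_out", "payload": {"commands": [[[-0.11,-0.93,0],0],[[-0.11,-0.93,0],0],[[-0.11,-0.93,0],0],[[-0.11,-0.93,0],0],[[-0.11,-0.93,0],0]]}}

```text
t: 19.1
tcp_pos: [0.4069, 0.1853, 0.2801]
orientation: [-3.14, 0.002, 3.132]
wrist_force: [0.3, -0.5, -2.1]
gripper_width: 0.0444
finger_force: 81.7
```

Call:
{"api": "carry_out", "payload": {"commands": [[[-0.11,-0.93,0],0],[[-0.11,-0.93,0],0],[[-0.11,-0.93,0],0],[[-0.11,-0.93,0],0],[[-0.11,-0.93,0],0]]}}

```text
t: 19.73
tcp_pos: [0.4216, 0.0461, 0.2802]
orientation: [-3.141, 0.002, 3.132]
wrist_force: [0.0, 0.2, -2.2]
gripper_width: 0.0447
finger_force: 81.7
```

Call:
{"api": "carry_out", "payload": {"commands": [[[-0.11,-0.93,0],0],[[-0.11,-0.93,0],0],[[-0.11,-0.93,0],0],[[-0.11,-0.93,0],0],[[-0.11,-0.93,0],0]]}}

```text
t: 20.35
tcp_pos: [0.4364, -0.093, 0.2803]
orientation: [-3.141, 0.001, 3.132]
wrist_force: [0.6, -0.5, -2.5]
gripper_width: 0.0446
finger_force: 81.7
```

Call:
{"api": "carry_out", "payload": {"commands": [[[0,-0.8,0],0],[[0,-0.5,0],0],[[0,-0.35,0],0],[[0,0,0],0],[[0,0,0],0]]}}

```text
t: 20.98
tcp_pos: [0.4378, -0.1404, 0.2814]
orientation: [3.141, 0.004, 3.133]
wrist_force: [-0.1, -0.3, -1.1]
gripper_width: 0.0443
finger_force: 81.9
```

Call:
{"api": "carry_out", "payload": {"commands": [[[0,0,0.9],0],[[0,0,0.9],0],[[0,0,0.6],0],[[0,0,0.4],0],[[0,0,0.2],0]]}}

```text
t: 21.6
tcp_pos: [0.4383, -0.1405, 0.1911]
orientation: [3.142, 0.003, 3.133]
wrist_force: [0.4, -0.1, -2.1]
gripper_width: 0.0448
finger_force: 81.8
```

```bash
python3 - <<'E'
from h import *
import cv2
f=lambda q:cv2.resize(q,None,fx=4,fy=4,interpolation=cv2.INTER_CUBIC)
a=f(vision.get_image("top")[125:235,310:365,::-1]); b=f(vision.get_image("side")[215:325,230:375,::-1])
cv2.imwrite("pics/low.png",np.hstack([a,b]))
E
```

```text
(no output)
```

View pics/low.png

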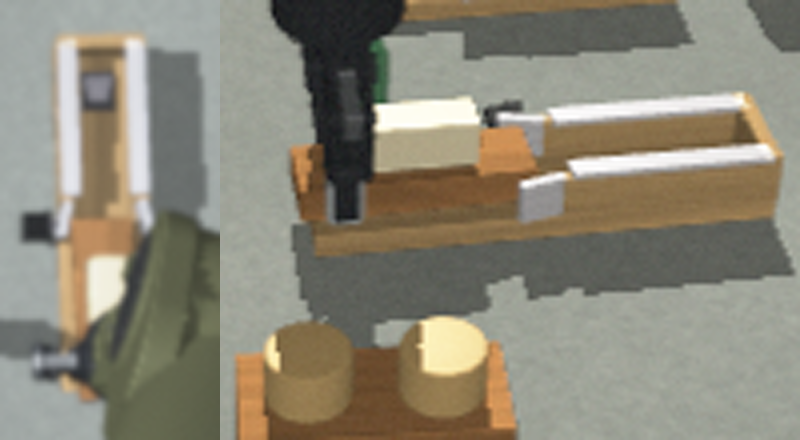

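Call:
{"api": "carry_out", "payload": {"commands": [[[0,0,0.09],0],[[-0.3,0,0],0],[[-0.4,0,0],0],[[-0.4,0,0],0],[[-0.4,0,0],0]]}}

```text
t: 22.32
tcp_pos: [0.4845, -0.1414, 0.1891]
orientation: [-3.141, 0.004, 3.132]
wrist_force: [0.3, 0.1, -2.3]
gripper_width: 0.0443
finger_force: 81.8
```

Call:
{"api": "carry_out", "payload": {"commands": [[[-0.4,0,0],0],[[-0.4,0,0],0],[[-0.3,0,0],0],[[-0.2,0,0],0],[[0,0,0],0]]}}

```text
t: 22.95
tcp_pos: [0.5226, -0.1417, 0.1891]
orientation: [-3.141, 0.004, 3.132]
wrist_force: [-0.1, 0.5, -1.2]
gripper_width: 0.0448
finger_force: 81.8
```

Call:
{"api": "carry_out", "payload": {"commands": [[[0,0,0.03],0],[[0,0,0],0],[[0,0,0],0],[[0,0,-0.6],0],[[0,0,-1],0]], "jaw": 0}}

```text
t: 23.58
tcp_pos: [0.5213, -0.1415, 0.2359]
orientation: [3.141, 0.002, 3.132]
wrist_force: [0.1, 0.4, 0.8]
gripper_width: 0.0853
finger_force: 0.0
```

Call:
{"api": "carry_out", "payload": {"commands": [[[0.8,0,0],0],[[0.8,0,0],0],[[0,0,0],0],[[0,0,0],0],[[0,0,0],0]], "jaw": 255}}

```text
t: 24.2
tcp_pos: [0.475, -0.1413, 0.2362]
orientation: [-3.141, 0.005, 3.132]
wrist_force: [0.4, 0.1, -1.0]
gripper_width: -0.0001
finger_force: 0.0
```

Call:
{"api": "carry_out", "payload": {"commands": [[[0,0,0.6],0],[[0,0,0.4],0],[[0,0,0.2],0],[[0,0,0],0],[[0,0,0],0]]}}

```text
t: 24.82
tcp_pos: [0.4745, -0.1413, 0.2003]
orientation: [-3.141, 0.004, 3.132]
wrist_force: [0.3, -0.3, 0.8]
gripper_width: 0.0005
finger_force: 0.0
```

```bash
python3 - <<'E'
from h import *
import cv2
f=lambda q:cv2.resize(q,None,fx=4,fy=4,interpolation=cv2.INTER_CUBIC)
a=f(vision.get_image("top")[125:235,310:365,::-1]); b=f(vision.get_image("side")[215:325,230:375,::-1])
cv2.imwrite("pics/push.png",np.hstack([a,b]))
E
```

View pics/push.png

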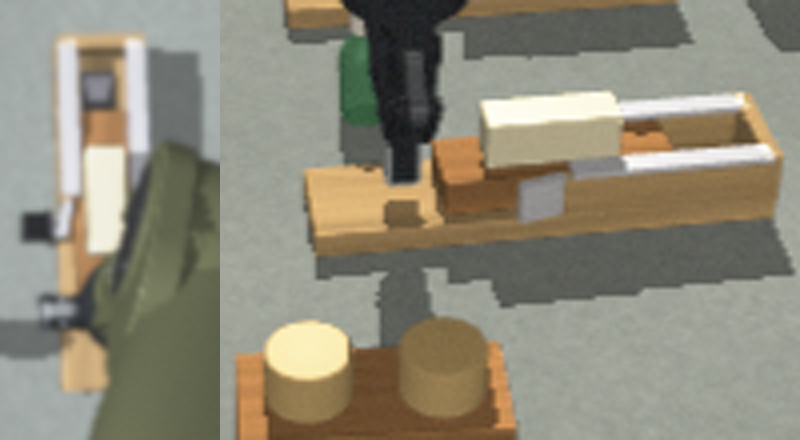

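The fingertips sit just behind the board's tail and the loaf is centred between the lips. I'll push it home.

Call:
{"api": "carry_out", "payload": {"commands": [[[-0.2,0,0],0],[[-0.25,0,0],0],[[-0.25,0,0],0],[[-0.25,0,0],0],[[-0.25,0,0],0]]}}

```text
t: 25.55
tcp_pos: [0.5106, -0.1415, 0.2]
orientation: [-3.141, 0.003, 3.132]
wrist_force: [-1.4, 0.0, 1.9]
gripper_width: 0.0
finger_force: 1.0
```

Call:
{"api": "carry_out", "payload": {"commands": [[[-0.2,0,0],0],[[-0.2,0,0],0],[[-0.15,0,0],0],[[-0.15,0,0],0],[[-0.1,0,0],0]]}}

```text
t: 26.18
tcp_pos: [0.534, -0.1418, 0.2001]
orientation: [-3.141, 0.003, 3.132]
wrist_force: [-6.2, -0.6, 4.8]
gripper_width: -0.0002
finger_force: 3.2
```

Call:
{"api": "carry_out", "payload": {"commands": [[[-0.07,0,0],0],[[-0.07,0,0],0],[[-0.07,0,0],0],[[0,0,0],0],[[0,0,0],0]]}}

```text
t: 26.8
tcp_pos: [0.5358, -0.1416, 0.1991]
orientation: [-3.141, -0.008, 3.131]
wrist_force: [-17.1, -0.5, 11.8]
gripper_width: -0.0003
finger_force: 8.7
```

Call:
{"api": "carry_out", "payload": {"commands": [[[0.3,0,0],0],[[0.6,0,-0.5],0],[[0,0,-1],0],[[0,0,-1],0],[[0,0,-0.5],0.066]]}}

```text
t: 27.42
tcp_pos: [0.5142, -0.1418, 0.2924]
orientation: [-3.141, 0.008, 3.064]
wrist_force: [0.9, -0.3, -0.1]
gripper_width: -0.0001
finger_force: 0.0
```

```bash
python3 - <<'E'
from h import *
import cv2
f=lambda q:cv2.resize(q,None,fx=4,fy=4,interpolation=cv2.INTER_CUBIC)
a=f(vision.get_image("top")[125:235,310:365,::-1]); b=f(vision.get_image("side")[215:325,230:375,::-1])
cv2.imwrite("pics/homeN.png",np.hstack([a,b])); print(robot.read_state()["tcp_pos"])
E
```

```text
[ 0.51451813 -0.14186821  0.29241945]
```

View pics/homeN.png

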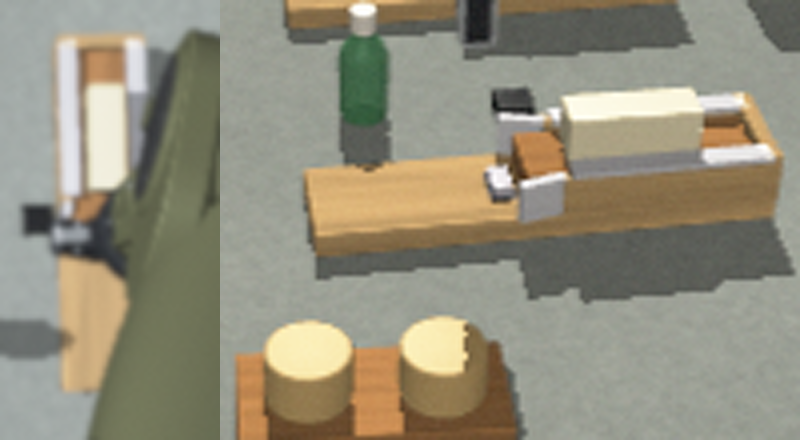

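The narrow board is fully home with the loaf on it, and the tooth and pad are back up. The vial has not moved. Next is the wide board.

Call:
{"api": "carry_out", "payload": {"commands": [[[0.52,-0.82,0],0],[[0.52,-0.82,0],0],[[0.52,-0.82,0],0],[[0.52,-0.82,0],0],[[0.52,-0.82,0],0]], "jaw": 0}}

```text
t: 28.15
tcp_pos: [0.4255, -0.259, 0.2891]
orientation: [3.141, 0.004, 3.068]
wrist_force: [1.1, 0.3, -0.1]
gripper_width: 0.0855
finger_force: 0.0
```

Call:
{"api": "carry_out", "payload": {"commands": [[[0.52,-0.82,0],0],[[0.52,-0.82,0],0],[[0,0,0],0],[[0,0,0],0],[[0,0,0],0]]}}

```text
t: 28.78
tcp_pos: [0.3917, -0.3044, 0.2895]
orientation: [3.141, 0.004, 3.067]
wrist_force: [-0.7, -0.5, -0.2]
gripper_width: 0.0857
finger_force: 0.0
```

Call:
{"api": "carry_out", "payload": {"commands": [[[0,0,1],0],[[0,0,1],0],[[0,0,0.9],0],[[0,0,0.65],0],[[0,0,0.4],0]]}}

```text
t: 29.4
tcp_pos: [0.3919, -0.3043, 0.1702]
orientation: [3.141, 0.003, 3.067]
wrist_force: [-1.3, 0.1, 0.3]
gripper_width: 0.0857
finger_force: 0.0
```

Call:
{"api": "carry_out", "payload": {"commands": [[[0,0,0],0],[[0,0,0],0],[[0,0,0],0],[[0,0,0],0],[[0,0,0],0]], "jaw": 255, "grip_force": 90}}

```text
t: 30.02
tcp_pos: [0.3921, -0.3052, 0.1718]
orientation: [-3.141, 0.005, 3.066]
wrist_force: [-0.5, 1.2, 5.6]
gripper_width: 0.0641
finger_force: 100.0
```

Call:
{"api": "carry_out", "payload": {"commands": [[[0,0,-0.1],0],[[0,0,-0.3],0],[[0,0,-0.5],0],[[0,0,-0.6],0],[[0,0,0],0]]}}

```text
t: 30.65
tcp_pos: [0.3924, -0.3057, 0.2182]
orientation: [-3.14, 0.007, 3.066]
wrist_force: [0.3, -0.9, -2.6]
gripper_width: 0.0639
finger_force: 99.4
```

```bash
python3 - <<'E'
from h import *
import cv2
s=robot.read_state(); print(s["moment"],s["wrist_force"])
hsv=cv2.cvtColor(vision.get_image("side"),cv2.COLOR_RGB2HSV)[270:350,225:310]
raw=cv2.imread("pics/side_raw0.png"); h0=cv2.cvtColor(raw,cv2.COLOR_BGR2HSV)[270:350,225:310]
for nm,h in(("before",h0),("now",hsv)):
    for k,(lo,hi) in dict(cheese=((18,60,90),(32,190,255)),board=((5,130,60),(16,255,255))).items():
        n,_,st,c=cv2.connectedComponentsWithStats(cv2.inRange(h,lo,hi))
        print(nm,k,[(st[i].tolist(),c[i].round(1).tolist()) for i in range(1,n) if st[i,4]>40])
E
```

```text
[ 0.01981627  0.08768891 -0.00891353] [ 0.26697699 -0.9448198  -2.60798569]
before cheese [([27, 0, 58, 9, 278], [52.3, 3.2]), ([16, 25, 22, 26, 490], [26.5, 37.4]), ([49, 24, 23, 25, 471], [60.2, 36.1])]
before board [([9, 31, 70, 32, 1229], [42.5, 50.3])]
now cheese [([30, 0, 55, 32, 851], [55.1, 14.5])]
now board [([31, 14, 49, 31, 902], [54.1, 32.5]), ([10, 16, 8, 30, 200], [12.9, 31.5])]
```

Call:
{"api": "carry_out", "payload": {"commands": [[[0,0,-0.8],-0.03],[[0,0,-0.8],-0.027],[[0,0,-0.6],0],[[0,0.4,0],0],[[0,0.8,0],0]]}}

```text
t: 31.32
tcp_pos: [0.3917, -0.2683, 0.2812]
orientation: [3.141, 0.003, 3.122]
wrist_force: [0.7, -0.3, -3.1]
gripper_width: 0.0638
finger_force: 100.2
```

Call:
{"api": "carry_out", "payload": {"commands": [[[-0.17,0.95,0],0],[[-0.17,0.95,0],0],[[-0.17,0.95,0],0],[[-0.17,0.95,0],0],[[-0.17,0.95,0],0]]}}

```text
t: 31.95
tcp_pos: [0.4192, -0.1253, 0.2808]
orientation: [3.141, 0.002, 3.123]
wrist_force: [-0.5, 0.8, -2.0]
gripper_width: 0.064
finger_force: 100.2
```

Call:
{"api": "carry_out", "payload": {"commands": [[[-0.17,0.95,0],0],[[-0.17,0.95,0],0],[[-0.17,0.95,0],0],[[-0.17,0.95,0],0],[[-0.17,0.95,0],0]]}}

```text
t: 32.58
tcp_pos: [0.4472, 0.0164, 0.2809]
orientation: [3.141, 0.001, 3.123]
wrist_force: [0.5, -0.2, -3.2]
gripper_width: 0.0637
finger_force: 100.2
```

Call:
{"api": "carry_out", "payload": {"commands": [[[0,0.95,0],0],[[0,0.95,0],0],[[0,0.8,0],0],[[0,0.44,0],0],[[0,0.2,0],0]]}}

```text
t: 33.2
tcp_pos: [0.4495, 0.1157, 0.2816]
orientation: [-3.141, 0.003, 3.124]
wrist_force: [0.3, -0.5, -2.3]
gripper_width: 0.064
finger_force: 100.2
```

Call:
{"api": "carry_out", "payload": {"commands": [[[0,0,0],0],[[0,0,0.5],0],[[0,0,0.5],0],[[0,0,0.2],0],[[0,0,0],0]]}}

```text
t: 33.83
tcp_pos: [0.4499, 0.1148, 0.2455]
orientation: [-3.141, 0.002, 3.123]
wrist_force: [0.1, -0.2, -3.2]
gripper_width: 0.0642
finger_force: 100.2
```

Call:
{"api": "carry_out", "payload": {"commands": [[[0,0,0.6],0],[[0,0,0.6],0],[[0,0,0.4],0],[[0,0,0.2],0],[[0,0,0],0]]}}

```text
t: 34.45
tcp_pos: [0.4505, 0.1151, 0.1923]
orientation: [-3.141, 0.004, 3.123]
wrist_force: [-1.1, -0.2, -2.4]
gripper_width: 0.0641
finger_force: 100.3
```

Call:
{"api": "carry_out", "payload": {"commands": [[[0,0,0.04],0],[[0,0,0.04],0],[[-0.15,0,0],0],[[-0.25,0,0],0],[[-0.25,0,0],0]]}}

```text
t: 35.08
tcp_pos: [0.4709, 0.1148, 0.1902]
orientation: [3.142, 0.005, 3.123]
wrist_force: [0.6, 0.4, -3.2]
gripper_width: 0.064
finger_force: 100.3
```

Call:
{"api": "carry_out", "payload": {"commands": [[[-0.2,0,0.04],0],[[-0.3,0,0],0],[[-0.3,0,0],0],[[-0.3,0,0],0],[[-0.3,0,0],0]]}}

```text
t: 35.7
tcp_pos: [0.5127, 0.114, 0.189]
orientation: [-3.142, 0.004, 3.123]
wrist_force: [0.2, 0.0, -2.1]
gripper_width: 0.0642
finger_force: 100.3
```

Call:
{"api": "carry_out", "payload": {"commands": [[[-0.3,0,0],0],[[-0.2,0,0],0],[[-0.15,0,0],0],[[0,0,0],0],[[0,0,0],0]]}}

```text
t: 36.33
tcp_pos: [0.5312, 0.1136, 0.189]
orientation: [-3.141, 0.003, 3.123]
wrist_force: [-0.5, 0.2, -2.6]
gripper_width: 0.0638
finger_force: 100.3
```

Call:
{"api": "carry_out", "payload": {"commands": [[[0,0,0.03],0],[[0,0,0],0],[[0,0,0],0],[[0,0,-0.6],0],[[0,0,-1],0]], "jaw": 0}}

```text
t: 36.95
tcp_pos: [0.5307, 0.1135, 0.2359]
orientation: [-3.141, 0.002, 3.123]
wrist_force: [0.8, 0.3, 0.5]
gripper_width: 0.0853
finger_force: 0.0
```

Call:
{"api": "carry_out", "payload": {"commands": [[[0.8,0,0],0],[[0.8,0,0],0],[[0,0,0],0],[[0,0,0],0],[[0,0,0],0]], "jaw": 255}}

```text
t: 37.58
tcp_pos: [0.4843, 0.1146, 0.2362]
orientation: [3.141, 0.005, 3.123]
wrist_force: [-1.0, -0.8, 0.0]
gripper_width: 0.0
finger_force: 0.0
```

Call:
{"api": "carry_out", "payload": {"commands": [[[0,0,0.6],0],[[0,0,0.4],0],[[0,0,0.2],0],[[0,0,0],0],[[0,0,0],0]]}}

```text
t: 38.2
tcp_pos: [0.4838, 0.1146, 0.2003]
orientation: [-3.142, 0.004, 3.123]
wrist_force: [0.5, 0.6, 0.7]
gripper_width: 0.0003
finger_force: 0.0
```

Call:
{"api": "carry_out", "payload": {"commands": [[[-0.15,0,0],0],[[-0.2,0,0],0],[[-0.2,0,0],0],[[-0.2,0,0],0],[[-0.2,0,0],0]]}}

```text
t: 38.83
tcp_pos: [0.5123, 0.1139, 0.2001]
orientation: [-3.141, 0.004, 3.123]
wrist_force: [-2.3, -0.6, 1.0]
gripper_width: -0.0002
finger_force: 1.2
```

Call:
{"api": "carry_out", "payload": {"commands": [[[-0.22,0,0],0],[[-0.22,0,0],0],[[-0.22,0,0],0],[[-0.2,0,0],0],[[-0.15,0,0],0]]}}

```text
t: 39.45
tcp_pos: [0.5427, 0.1134, 0.2002]
orientation: [-3.141, 0.004, 3.123]
wrist_force: [-1.0, -0.1, 1.2]
gripper_width: -0.0002
finger_force: 0.8
```

Call:
{"api": "carry_out", "payload": {"commands": [[[-0.1,0,0],0],[[-0.06,0,0],0],[[-0.06,0,0],0],[[0,0,0],0],[[0,0,0],0]]}}

```text
t: 40.08
tcp_pos: [0.5468, 0.1132, 0.1999]
orientation: [-3.142, -0.001, 3.123]
wrist_force: [-8.0, 1.5, 6.1]
gripper_width: 0.0003
finger_force: 4.3
```

Call:
{"api": "carry_out", "payload": {"commands": [[[-0.08,0,0],0],[[-0.08,0,0],0],[[0,0,0],0],[[0,0,0],0],[[0,0,0],0]]}}

```text
t: 40.7
tcp_pos: [0.5483, 0.1131, 0.199]
orientation: [3.142, -0.009, 3.124]
wrist_force: [-19.1, 1.0, 13.4]
gripper_width: 0.0
finger_force: 9.9
```

Call:
{"api": "carry_out", "payload": {"commands": [[[0.3,0,0],0],[[0.8,0,-0.4],0],[[0.8,0,-1],0],[[0.8,0,-1],0],[[0.5,0,-1],0]]}}

```text
t: 41.32
tcp_pos: [0.4567, 0.115, 0.3031]
orientation: [-3.142, 0.006, 3.123]
wrist_force: [0.6, 0.4, -0.5]
gripper_width: 0.0001
finger_force: 0.0
```

```bash
python3 - <<'E'
from h import *
import cv2
im=vision.get_image("side"); f0=cv2.cvtColor(cv2.imread("pics/side_raw0.png"),cv2.COLOR_BGR2RGB)
# wide tooth patch: side crop (242,184)->raw; pad (250,130); jar, vial; compare with the initial (shut) picture and s1-style open
for n,(u,v),r in [("toothW",(242,184),3),("padW",(250,130),4),("toothN",(285,346),3),("padN",(294,286),4),("jar",(330,55),14),("vial",(182,262),16)]:
    x,y=205+u//3,145+v//3; a=im[y-r:y+r+1,x-r:x+r+1].astype(int); b=f0[y-r:y+r+1,x-r:x+r+1].astype(int)
    print(n,abs(a-b).mean().round(1),a.mean((0,1)).round(),b.mean((0,1)).round())
# text rendering of the tooth patches, brightness
x,y=205+80,145+61; print(im[y-5:y+6,x-6:x+10].mean(2).round().astype(int)); print(f0[y-5:y+6,x-6:x+10].mean(2).round().astype(int))
hsv=cv2.cvtColor(im,cv2.COLOR_RGB2HSV)[175:225,280:350]
n,_,st,c=cv2.connectedComponentsWithStats(cv2.inRange(hsv,(20,60,150),(32,150,255)))
print([(st[i].tolist()) for i in range(1,n) if st[i,4]>30])
E
```

```text
toothW 5.4 [167. 154. 143.] [173. 160. 147.]
padW 3.8 [117. 118. 114.] [120. 121. 117.]
toothN 5.5 [176. 169. 167.] [182. 175. 171.]
padN 3.4 [102. 102. 100.] [105. 106. 103.]
jar 3.8 [134. 129. 117.] [138. 132. 120.]
vial 6.2 [118. 125. 108.] [124. 131. 113.]
[[158 161 161 160 158 144  88  84  80  69  65 104 138 132 132 120]
 [159 158 155 157 156 153 136 101 119  67  58  87 130 128 128 129]
 [158 158 160 161 182 225 226 209 139  80  53  80 115 132 130 119]
 [168 166 163 142 180 243 229 227 200  84  68  65  97 132 134 125]
 [168 162 158 134 156 231 232 230 206 115  68  57  86 140 165 184]
 [160 158 156 144 107 164 229 224 208 172  98 170 236 236 233 212]
 [167 165 165 157 121 104 140 138 134 134 138 134 169 153 153 148]
 [166 163 164 153 106  89 122 104 102 107 126 116 137 139 141 140]
 [168 167 170 171 156 122  80  77  78 109 141 114 133 136 134 138]
 [170 169 171 169 165 144  89  89 116 160 149 114 133 135 140 138]
 [164 161 163 159 161 160 152 156 154 156 148 128 139 139 139 135]]
[[165 167 165 163 165 145  86  89  88  90  87  86  89  87  89  90]
 [161 161 160 158 159 159 139 103 125  86  88  89  88  91  88  86]
 [162 165 163 164 189 230 228 210 142  92  91  89  91  93  91  91]
 [170 172 165 146 184 246 233 230 204  93  93  92  93  92  96  88]
 [170 171 164 139 164 236 236 234 218 161 156 154 156 165 186 203]
 [164 160 162 147 111 173 234 225 215 194 170 207 240 240 237 219]
 [170 170 171 163 123 108 143 140 137 143 151 149 173 157 157 152]
 [169 168 169 155 110  91 121 107 107 107 138 132 140 144 143 142]
 [174 175 173 172 164 124  78  78  80 113 149 130 136 142 142 141]
 [175 171 172 174 170 151  91  92 121 166 159 131 139 143 144 142]
 [168 170 167 166 167 163 157 159 160 163 150 132 144 142 141 141]]
[[15, 11, 15, 9, 92], [40, 10, 14, 9, 83]]
```

Both teeth and pads match the first (shut) picture, both pucks lie on the board in the wide bay, and the jar and vial have not moved. I'm handing the job in.

```bash
python3 -c "
from rig import robot
print(robot.sign_off())"
```

```text
the job is handed in; nothing more can be done
None
```

Both boards are fully home in their own bays with the latches shut behind them and the cheeses on their boards; the jar and bottle match the first picture, but I didn't re-check the big round cheese, and the job was handed in at about 41 s.

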